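# Lever open the ferrule case with the opener

## Robot

A 6-joint arm with a two-finger parallel gripper is mounted at the origin on the work surface. World frame = base frame: x ahead of the robot, y to its left, z up, the work surface at z = 0. Lengths are in m, angles in rad, forces in N, time in s.
With the tool pointing down it reaches from about 0.375 to 0.75 m from the base axis. Payload 9 kg.
Tool frame: the origin (TCP) lies on the centre line of the jaws, within the pads' length; the fingertips stand 11 mm ahead of it and the grasp point (between the pads) lies 8 mm behind it; z points along the fingers, y is the line along which they close (so a half turn about z gives the same grasp; the last joint's range is limited). The gripper opens to 85 mm and grips with 20 to 120 N. Pads are 22 mm wide; open, the fingers measure 114 mm over their backs; the gripper's body (76 mm by 85 mm) begins 54 mm behind the grasp point. The pads swing forward as they close: fully open they stand 13 mm farther back than shut.
Start: joints at [-0.218, 0.104, 0.097, 1.564, 0, 1.353], TCP at [0.6, 0, 0.242] pointing down, gripper open.
Joint ranges: [-2.99, 2.99], [-0.84, 1.86], [-1.1, 1.16], [-1.84, 2.11], [-1.51, 1.56], [-3.14, 3.14]. Speed limits (rad/s): [2.22, 2.22, 2.57, 3.14, 3.14, 3.14].

## Interface

Orientations are given as a unit quaternion [w, x, y, z].
In Python, from cell import robot gives the robot as it stands.
- The arm moves only by the shell command python3 -m inch 'ROWS' [FORCE]. ROWS is JSON, one flat list of numbers, 5 for each row, row after row: the finger opening in mm, from 0 to 85.4, then the shift along the tool's x, y, z in mm, then the turn about the tool's z in rad. A call has 1 to 10 rows; each row shifts and turns the commanded pose from where the row before left it, along the tool's axes as they then stand; what a row does not reach is not made up. A row lasts 1/8 s, in which the tool goes at most 62.5 mm and 10.7 degrees, less where a joint would pass 70% of its speed; a pose out of reach is approached as far as the arm can. A call with a gripper value outside its range is refused whole. The fingers move at their own pace and stop on an object; FORCE is the grip in N (left out, the last holds). Time passes only in rows, so rows that do not move let the fingers close. It gives the time, the measured TCP pose, the force, the opening and the grip force at its end, in the units of the state.
- robot.state(): the state, without advancing time (a new reading comes with each control period).
- robot.get_image(name): name is "scene" or "side" or "wrist"; returns the picture (400x640x3 uint8, blue, green, red); there is no depth.
- robot.camera_params(name): a dict with "K" (3x3 intrinsics, pixels), "xyz" and "attitude" of the camera in the world; the wrist camera has in their place "T_tool_cam" (4x4, takes a point from camera to tool coordinates, whose origin is the TCP and whose axes are the flange's). Camera axes: x right, y down, z forward; pixel columns grow to the right and rows downward; lengths in m; the calibration is good to about 2 mm. The wrist camera is an equidistant fisheye: a pixel r from the principal point sees the ray r / f radians off the axis. A picture is of the moment at which its call begins: read the wrist's pose just before it. camera_params takes no time and is no camera call.
- robot.finish_job(): hands the job in; it is judged then, once.
The state is a dict: "time_s": time; "qpos": joint angles; "dq": joint speeds; "joint_torque": joint torques, N m; "tool_pos": TCP position; "tool_rot": TCP orientation; "contact_force": force on the tool from outside, world axes, zero at the start; "ft_torque": the same for the moment, N m; "grip_width": finger opening in m; "gripper_force": force on a finger pad.
Only numpy, scipy, OpenCV 4.12 (cv2) and the standard library are available. Lean on these libraries where they do the work, as an engineer would, in place of code of your own. Each camera call takes 0.05 s, during which the arm holds its last target. There are 200 camera calls.

## Task

Take the red-handled opener out of its wooden holder, put its blade under the front lip of the blue parts case's cover and lever the cover open until it stands about upright, where it stays by itself. Only the opener may move the cover: keep the gripper and arm off it. Then put the opener back in its holder, blade down and fully home, and leave everything else on the bench undisturbed.

Things in the scene. Friction and masses are not known exactly. Their poses are not given: they have to be found in the camera images.
- opener: Loose opener, 130 g: steel blade 24 wide, 3 thick, 72 mm long; guard plate 34 x 46 x 8; red handle 22 thick, 30 wide, 80 long. Origin: centre of the guard's underside; z up the handle (handle z = 8 to 88), y along the blade's width, x its thickness. A half turn about z changes nothing. Starts upright in the holder, blade down, guard resting on the holder's top; loose, a few mm of play.
- opener_tip (a point): Middle of the end of the opener's blade, 72 mm below the opener's origin; same axes as the opener.
- holder: Fixed light-wood block, 80 (x) by 90 (y), 88 mm high; origin at the centre of its underside. In the middle of its top an upright slot 17 (x) by 35 (y), 80 mm deep, takes the opener's blade while the guard rests on the top: the opener's origin is then 88 mm above the holder's, its y along the holder's y, either way round.
- case: Fixed blue case of steel ferrules, 170 wide (y), 65 mm high shut. Origin on the bench, near its centre; front (lip side) faces its -x, turned to the robot's right (world -y). Its solid foot is 34 high, x = -75 to +65; above it the neck is set back, front at x = -53. So under the cover's front lip there is a channel 26 high, 22 deep, open to the front over the whole width.
- cover_edge (a point): Middle of the lower front edge of the cover's lip; moves with the cover. Shut, it lies at x = -75, z = 60 mm in the case's frame. The cover is a flat aluminium plate 170 wide, 5 thick, 147 mm from hinge to lip, 200 g, without handle.
- cover_hinge (a point): Middle of the cover's hinge line, fixed on the case at x = +72 mm, z = 60 mm in the case's frame; the hinge runs along the case's y.
- cover (a joint): Angle of the cover, rad: 0 shut (lying flat), 1.57 upright, 1.75 stop. The lip rises and swings back, away from the case's front. The hinge is stiff and the cover stays at whatever angle it is left; about 3 N at the lip lifts it.
- rod_a: Bystander: loose black rod with a steel pin, 215 mm long over all, 12 mm thick, lying between case and holder; origin under the middle of the black part, x along the rod. Leave alone.
- rod_b: Bystander: another such rod, lying farther from the robot. Leave alone.
- ferrule_cup: Bystander: white cup of ferrules, 80 mm across, 45 mm high; origin under its centre. Leave alone.
- oil_bottle: Bystander: yellow bottle, 60 mm across, 150 mm high; origin under its centre. Leave alone.
- screwdriver: Bystander: green-handled screwdriver lying on the bench, 200 mm long. Leave alone.
- scrap_bin: Bystander: orange bin 120 x 90 mm, 50 mm high; origin under its centre. Leave alone.
Not all that is in view belongs to the job. What is meant by the opener is not turquoise, and is the smaller of those in its own colour.

How it is judged:
On the way, in this order (a step that is already met when the one before it is completed fails the run):
1. the opener is drawn right out of its holder while the cover is still shut (z of opener_tip in the frame of holder above 0.092 m and value of joint cover below 0.1 rad), for 0.1 s.
2. the opener, pressing on the cover, has raised it past 0.35 rad (value of joint cover above 0.35 rad and contact force between opener and cover above 0.1 N).
At the end, for the whole second after the job is handed in: The cover stands still, open by itself, past 1.25 rad (72 degrees; upright is 1.57); the opener stands at rest in the holder's slot, blade down, upright within 0.12 rad, its guard on the holder's top within 6 mm and centred within 15 mm (value of joint cover above 1.25 rad and z of opener in the frame of holder between 0.082 and 0.094 m and z of opener_tip in the frame of holder below 0.024 m and horizontal distance between opener and holder below 0.015 m and angle between opener's own z axis and vertical below 0.12 rad and linear speed of opener below 0.02 m/s and velocity of joint cover between -0.05 and 0.05 rad/s); the robot touches nothing.
It fails at once if the gripper or the arm presses on the cover (over 1 N) (contact force between any of the fingers, the arm and cover above 1 N).
It fails at once if a bystander is shifted by more than 30 mm (distance of any of rod_a, rod_b, ferrule_cup, oil_bottle, screwdriver, scrap_bin from where it was at the start of the episode above 0.03 m).
It also fails if it takes over 61 s, if anything falls off the work surface, if the arm or the gripper's body presses on something with over 40 N, if the wrist force passes 120 N, or if a joint passes its speed limit or range.

## Working session

There is one attempt and no reset: what is moved stays moved. The work goes in short steps, Python scripts to look and compute and a shell command to move; the robot and the scene stay as the last step left them, time stands still between calls to the robot, and variables do not carry over. Pictures are saved under pics/ and viewed, at most 10 in all, crops included, and the job is handed in when it is done.

```bash
ls; mkdir -p pics; python3 - <<'E'
from cell import robot
import cv2,json
s=robot.state();print(s)
for n in("scene","side"):
    cv2.imwrite(f"pics/{n}0.png",robot.get_image(n));print(n,robot.camera_params(n))
print(robot.camera_params("wrist"))
E
```

```text
pics
{'time_s': 0.0, 'qpos': array([-2.17691625e-01,  1.04728619e-01,  9.64702372e-02,  1.56391252e+00,
        1.23036009e-06,  1.35310488e+00]), 'dq': array([ 0.00170389,  0.00039409, -0.00036459,  0.00059509, -0.00099825,
       -0.00082275]), 'joint_torque': array([ 7.03431251e-04, -5.56934094e+01,  5.03644359e+01,  1.70058967e-02,
       -2.22691165e-04, -8.28643181e-07]), 'tool_pos': array([5.99675279e-01, 8.67556492e-05, 2.41505690e-01]), 'tool_rot': array([-5.79805807e-04,  7.07106679e-01,  7.07106550e-01, -3.69034398e-04]), 'contact_force': array([ 0.30587435, -0.24912187, -0.77884051]), 'ft_torque': array([0.02899044, 0.05086108, 0.034811  ]), 'gripper_force': 0.0, 'grip_width': 0.08496913114719923}
scene {'K': array([[423.96191729,   0.        , 320.05000068],
       [  0.        , 423.96191729, 203.02375545],
       [  0.        ,   0.        ,   1.        ]]), 'xyz': array([ 1.15018039, -0.66655897,  0.88936122]), 'attitude': array([-0.37518347,  0.85962414,  0.31479098, -0.14556901])}
side {'K': array([[365.6905414 ,   0.        , 316.58664922],
       [  0.        , 365.6905414 , 207.21865274],
       [  0.        ,   0.        ,   1.        ]]), 'xyz': array([ 0.1329416 , -0.46245054,  0.87168412]), 'attitude': array([-0.30677683,  0.88319872, -0.33741229,  0.10954883])}
{'K': array([[309.70691629,   0.        , 320.58691871],
       [  0.        , 309.70691629, 197.09957889],
       [  0.        ,   0.        ,   1.        ]]), 'T_tool_cam': array([[-3.90471030e-04, -9.65446694e-01, -2.60600323e-01,
         6.51444971e-02],
       [ 9.99999659e-01, -5.66767492e-04,  6.01353458e-04,
         1.04555789e-03],
       [-7.28274499e-04, -2.60600000e-01,  9.65446586e-01,
        -1.32105379e-01],
       [ 0.00000000e+00,  0.00000000e+00,  0.00000000e+00,
         1.00000000e+00]])}
```

View pics/scene0.png

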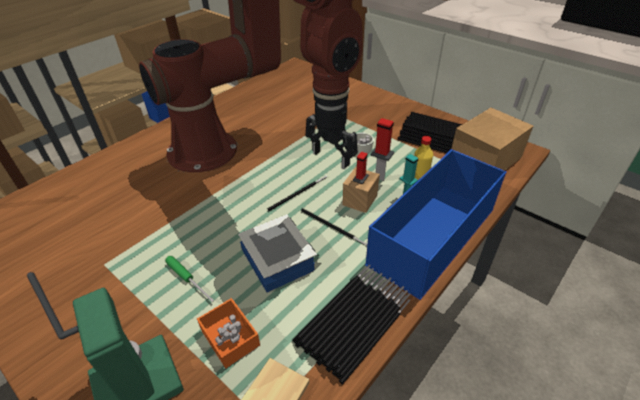

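View pics/side0.png

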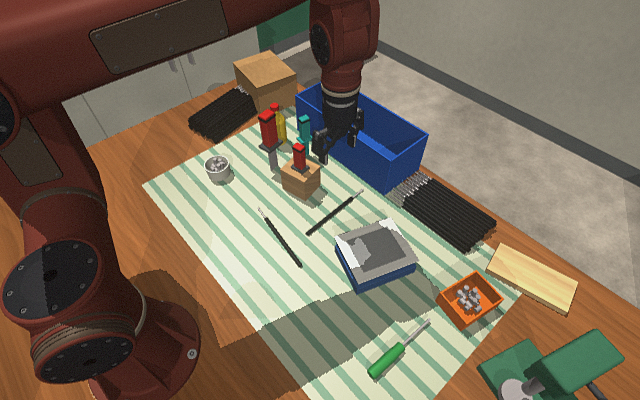

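Candidates in the scene picture are: the small red handle in the wooden block (361,167), the larger red tool in a grey holder (384,135), the turquoise one (410,172), and the red-capped bottle (426,142). I choose (361,167), since it is the smaller red one and stands in wood. Next is a close crop that also shows the case.

```bash
python3 - <<'E'
import cv2
a=cv2.imread("pics/scene0.png")[120:290,235:440]
cv2.imwrite("pics/c1.png",cv2.resize(a,None,fx=3.5,fy=3.5,interpolation=cv2.INTER_CUBIC))
a=cv2.imread("pics/side0.png")[95:295,250:425]
cv2.imwrite("pics/c2.png",cv2.resize(a,None,fx=3,fy=3,interpolation=cv2.INTER_CUBIC))
E
```

```text
(no output)
```

View pics/c1.png

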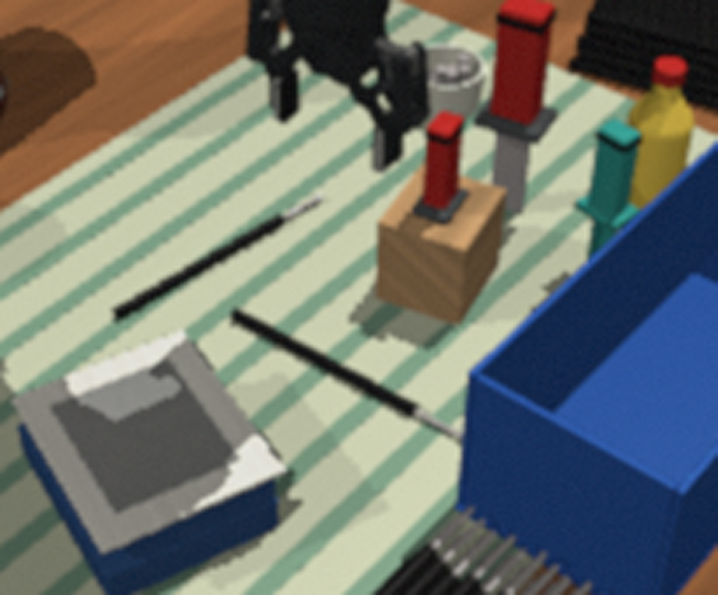

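View pics/c2.png

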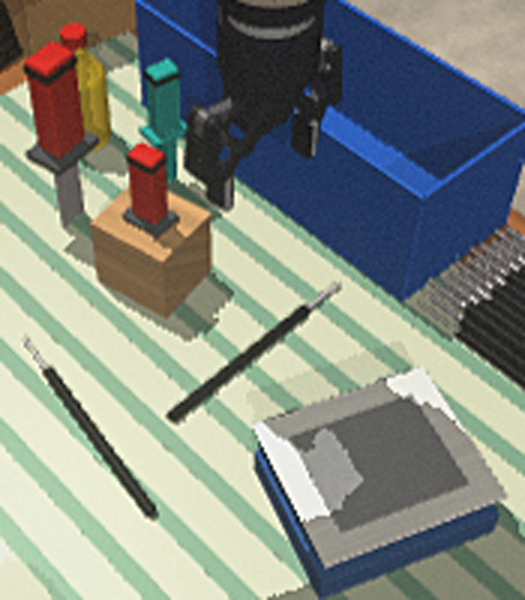

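```bash
cat > h.py <<'E'
import numpy as np,cv2
from scipy.spatial.transform import Rotation as R
from cell import robot
def Rq(q): return R.from_quat(np.r_[q[1:],q[0]])
def ray(cam,px):
    p=robot.camera_params(cam);px=np.atleast_2d(np.array(px,float));K=p["K"]
    if cam!="wrist":
        d=np.c_[(px-K[:2,2])/K[0,0],np.ones(len(px))]
        return p["xyz"],Rq(p["attitude"]).apply(d)
    u=px-K[:2,2];r=np.linalg.norm(u,axis=1);th=r/K[0,0]
    d=np.c_[u/r[:,None]*np.sin(th)[:,None],np.cos(th)]
    s=robot.state();T=p["T_tool_cam"];Q=Rq(s["tool_rot"])
    return s["tool_pos"]+Q.apply(T[:3,3]),Q.apply(d@T[:3,:3].T)
def hit(cam,px,z):
    o,d=ray(cam,px);return o+d*((z-o[2])/d[:,2])[:,None]
E
python3 - <<'E'
from h import *
np.set_printoptions(precision=3,suppress=True)
c1=lambda l:np.array(l)/3.5+[235,120]
c2=lambda l:np.array(l)/3+[250,95]
def show(n,a,b,z):
    A=hit("scene",c1(a),z)[:,:2];B=hit("side",c2(b),z)[:,:2]
    print(n,A.tolist() and A.round(3).tolist(),B.round(3).tolist())
    for X in(A,B):
        if len(X)==4:
            e=X-np.roll(X,-1,0);print("  c",X.mean(0),"len",np.linalg.norm(e,axis=1),"ang",np.degrees(np.arctan2(e[:,1],e[:,0])))
show("holder",[(380,228),(462,260),(505,188),(425,172)],[(212,213),(140,178),(92,230),(165,262)],.088)
show("cover",[(15,405),(185,332),(287,470),(103,550)],[(325,572),(255,420),(425,370),(507,498)],.065)
show("handletop",[(445,120)],[(146,155)],.176)
show("guard",[(421,208),(440,217),(467,198)],[(125,212),(155,235),(178,213)],.096)
show("bigred",[(525,8)],[(52,58)],.25)
show("bigguard",[(515,120)],[(62,150)],.14)
show("turq",[(620,130)],[(162,68)],.176)
show("rods",[(118,315),(320,200),(236,315),(462,437)],[(155,515),(25,340),(175,415),(338,287)],.006)
show("bluebox",[(478,372),(718,150)],[(435,195),(138,0)],.1)
show("bottle",[(670,62)],[(72,30)],.15)
E
```

```text
holder [[0.576, 0.092], [0.653, 0.103], [0.626, 0.203], [0.56, 0.177]] [[0.644, 0.112], [0.623, 0.198], [0.541, 0.174], [0.567, 0.093]]
  c [0.604 0.144] len [0.077 0.103 0.071 0.086] ang [-171.945  -75.011   21.32   101.161]
  c [0.594 0.144] len [0.089 0.085 0.084 0.079] ang [ -76.277   16.754  107.793 -166.634]
cover [[0.475, -0.227], [0.52, -0.086], [0.676, -0.143], [0.626, -0.279]] [[0.459, -0.229], [0.517, -0.086], [0.669, -0.149], [0.62, -0.283]]
  c [ 0.574 -0.184] len [0.147 0.167 0.145 0.16 ] ang [-107.506  160.139   69.728  -19.183]
  c [ 0.566 -0.187] len [0.155 0.165 0.142 0.17 ] ang [-112.159  157.219   69.629  -18.634]
handletop [[0.596, 0.149]] [[0.591, 0.144]]
guard [[0.592, 0.127], [0.612, 0.128], [0.614, 0.162]] [[0.576, 0.165], [0.578, 0.121], [0.614, 0.128]]
bigred [[0.613, 0.227]] [[0.562, 0.234]]
bigguard [[0.614, 0.228]] [[0.559, 0.236]]
turq [[0.712, 0.227]] [[0.684, 0.23]]
rods [[0.415, -0.067], [0.449, 0.166], [0.494, -0.001], [0.727, 0.009]] [[0.41, -0.072], [0.44, 0.166], [0.493, -0.003], [0.723, 0.005]]
  c [0.521 0.027] len [0.235 0.173 0.233 0.321] ang [ -98.205  105.129 -177.375   13.732]
  c [0.517 0.024] len [0.24  0.177 0.23  0.322] ang [ -97.265  107.279 -178.108   13.782]
bluebox [[0.743, -0.003], [0.746, 0.351]] [[0.816, -0.027], [0.805, 0.421]]
bottle [[0.677, 0.374]] [[0.675, 0.37]]
```

```bash
python3 - <<'E'
from h import *
np.set_printoptions(precision=3,suppress=True)
def tri(n,a,b):
    o1,d1=ray("scene",np.array(a)/3.5+[235,120]);o2,d2=ray("side",np.array(b)/3+[250,95])
    d1=d1[0];d2=d2[0];t=np.linalg.lstsq(np.c_[d1,-d2],o2-o1,rcond=None)[0]
    p,q=o1+t[0]*d1,o2+t[1]*d2;print(n,(p+q)/2,"gap",np.linalg.norm(p-q).round(4))
tri("big top",(525,10),(52,60));tri("big guard",(515,120),(62,150))
tri("turq top",(620,135),(162,72));tri("box corner",(478,372),(435,195))
tri("handle top",(445,120),(146,155));tri("cover L",(15,405),(325,572));tri("cover front",(103,550),(507,498))
tri("cover",(185,332),(255,420));tri("cover",(287,470),(425,370))
for p in [(380,228),(462,260),(505,188)],:
  for a,b in zip(p,[(165,262),(212,213),(140,178)]): tri("h",a,b)
E
```

```text
big top [0.585 0.273 0.214] gap 0.0016
big guard [0.584 0.277 0.098] gap 0.0012
turq top [0.7   0.251 0.151] gap 0.0015
box corner [ 0.771 -0.053  0.153] gap 0.0079
handle top [0.594 0.149 0.173] gap 0.0042
cover L [ 0.465 -0.223  0.052] gap 0.0046
cover front [ 0.623 -0.28   0.061] gap 0.0044
cover [ 0.518 -0.085  0.063] gap 0.0004
cover [ 0.674 -0.144  0.06 ] gap 0.0067
h [0.571 0.099 0.081] gap 0.0004
h [0.647 0.114 0.081] gap 0.0054
h [0.625 0.202 0.086] gap 0.0035
```

```bash
python3 -m inch '[55,49,-2,0,0, 55,49,-2,0,0, 55,48,-1,0,0, 55,0,0,0,-0.183, 55,0,0,0,-0.183, 55,0,0,0,-0.183, 55,0,0,0,-0.183, 55,0,0,0,-0.183, 55,0,0,0,-0.183, 55,0,0,0,-0.183]'; python3 -m inch '[55,0,0,0,-0.183, 55,0,0,0,-0.183, 55,0,0,0,-0.183, 55,0,0,0,0, 55,0,0,0,0]'; python3 - <<'E'
from h import *
robot.state()
im=robot.get_image("wrist");cv2.imwrite("pics/w1.png",im)
print(robot.state()["tool_pos"],robot.state()["qpos"])
E
```

```text
time_s: 1.35
tool_pos: [0.5948, 0.146, 0.2418]
tool_rot: [-0.0, 0.141, 0.99, -0.0]
contact_force: [0.2, -0.2, 0.9]
grip_width: 0.0554
gripper_force: 0.0
time_s: 1.98
tool_pos: [0.5949, 0.146, 0.2421]
tool_rot: [-0.0, -0.127, 0.992, 0.0]
contact_force: [-0.3, -0.7, 0.2]
grip_width: 0.055
gripper_force: 0.0
[0.59494586 0.14601183 0.24215942] [ 2.74931517e-02  1.43295923e-01  1.39144847e-01  1.56685129e+00
  6.07223910e-06 -2.28349706e-01]
```

View pics/w1.png

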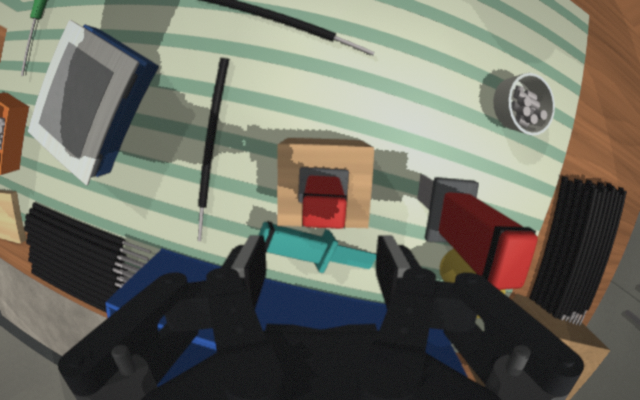

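```bash
python3 - <<'E'
from h import *
print(hit("wrist",[(303,195),(346,195),(346,228),(302,228),(324,211)],.176).round(4))
H=hit("wrist",[(278,145),(372,142),(371,226),(277,228)],.088).round(4);print(H,H.mean(0))
s=robot.state();print(s["tool_pos"],Rq(s["tool_rot"]).as_matrix().round(3))
for p in hit("wrist",[(324,211)],.176): print(Rq(s["tool_rot"]).inv().apply(p-s["tool_pos"])*1000)
E
```

```text
[[0.5857 0.1305 0.176 ]
 [0.5785 0.1581 0.176 ]
 [0.601  0.1646 0.176 ]
 [0.6086 0.1354 0.176 ]
 [0.593  0.1468 0.176 ]]
[[0.5687 0.0972 0.088 ]
 [0.5437 0.1811 0.088 ]
 [0.6234 0.2043 0.088 ]
 [0.649  0.1143 0.088 ]] [0.5962   0.149225 0.088   ]
[0.59494586 0.14601183 0.24215942] [[-0.967 -0.253 -0.   ]
 [-0.253  0.967  0.   ]
 [ 0.     0.    -1.   ]]
[ 1.68699901  1.26299962 66.15982041]
```

```bash
python3 -m inch '[55,2,1,40,-0.03, 55,0,0,40,0, 55,0,0,32,0, 55,0,0,0,0, 25,0,0,0,0, 25,0,0,0,0, 25,0,0,0,0, 25,0,0,0,0]' 25; python3 -m inch '[25,0,0,-20,0, 25,0,0,-20,0, 25,0,0,-17,0, 25,0,0,0,0, 25,0,0,0,0]' 25
```

```text
time_s: 3.02
tool_pos: [0.594, 0.1465, 0.1324]
tool_rot: [0.002, -0.144, 0.99, -0.0]
contact_force: [0.2, 0.4, 7.3]
grip_width: 0.0305
gripper_force: 25.3
time_s: 3.65
tool_pos: [0.5927, 0.1464, 0.1868]
tool_rot: [-0.0, -0.144, 0.99, -0.0]
contact_force: [0.5, -0.2, -2.0]
grip_width: 0.0304
gripper_force: 24.5
```

```bash
python3 -m inch '[25,12,0,2,0, 25,12,0,2,0, 25,15,0,5,0, 25,0,0,0,0]' 20;  python3 -m inch '[25,14,0,5,0, 25,13,0,8,0, 25,12,0,9,0, 25,0,0,0,0]' 20; python3 - <<'E'
from h import *
cv2.imwrite("pics/w2.png",robot.get_image("wrist"))
E
```

```text
time_s: 4.15
tool_pos: [0.5546, 0.1353, 0.1774]
tool_rot: [-0.001, -0.144, 0.99, 0.0]
contact_force: [0.6, 0.4, -2.2]
grip_width: 0.0299
gripper_force: 20.5
time_s: 4.65
tool_pos: [0.5176, 0.1242, 0.1557]
tool_rot: [-0.001, -0.144, 0.99, 0.0]
contact_force: [-1.5, -0.7, -1.9]
grip_width: 0.0303
gripper_force: 20.2
```

View pics/w2.png

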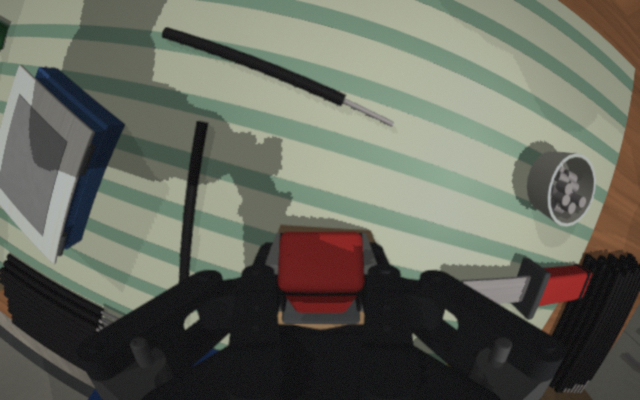

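```bash
python3 -m inch '[25,5,0,4,0, 25,4,0,5,0, 25,0,0,0,0, 25,0,0,0,0]' 20;  python3 -m inch '[25,0,0,0,0, 25,0,0,0,0, 25,0,0,-30,0, 25,0,0,-40,0, 25,0,0,-40,0, 25,0,0,0,0, 25,0,0,0,0]' 120; python3 - <<'E'
from h import *
cv2.imwrite("pics/s2.png",cv2.resize(robot.get_image("side")[20:270,180:460],None,fx=2.2,fy=2.2,interpolation=cv2.INTER_CUBIC))
cv2.imwrite("pics/e2.png",robot.get_image("scene"))
E
```

```text
time_s: 5.2
tool_pos: [0.5094, 0.1217, 0.1473]
tool_rot: [-0.0, -0.144, 0.99, 0.0]
contact_force: [-0.3, 0.8, 1.1]
grip_width: 0.0296
gripper_force: 20.7
time_s: 6.08
tool_pos: [0.5092, 0.1216, 0.2561]
tool_rot: [-0.001, -0.144, 0.99, 0.0]
contact_force: [-0.2, 0.7, -2.3]
grip_width: 0.0286
gripper_force: 118.5
```

View pics/s2.png

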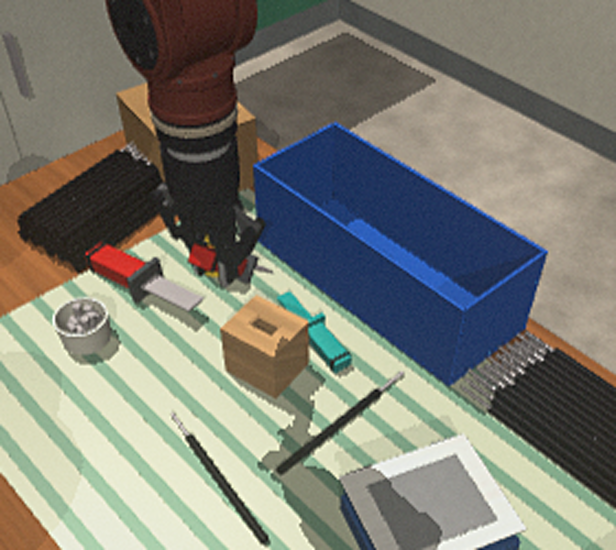

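```bash
python3 - <<'E'
from h import *
s=robot.state();M=Rq(s["tool_rot"]).as_matrix();p=s["tool_pos"]
o,d=ray("side",[(301.4,142.7)]);d=d[0]
t=np.dot(p-o,M[:,1])/np.dot(d,M[:,1]);X=o+t*d
v=M.T@(X-p)*1000;print(X,v,"angle",np.degrees(np.arctan2(-v[0],v[2]+8)),np.hypot(v[0],v[2]+8),s["qpos"])
E
```

```text
[0.607148   0.15092952 0.17631332] [-1.02827853e+02  6.49738249e-14  7.89634733e+01] angle 49.77816283970691 134.67075820645792 [-1.56530150e-02 -1.23830237e-01 -1.05266749e-01  1.59191041e+00
 -1.37528689e-04 -3.04866447e-01]
```

```bash
python3 -m inch '[25,0,0,0,-0.186, 25,0,0,0,-0.186, 25,0,0,0,-0.186, 25,0,0,0,-0.186, 25,0,0,0,-0.186, 25,0,0,0,0, 25,0,0,0,0]' 120;  python3 -m inch '[25,53,-18,0,0, 25,53,-18,0,0, 25,53,-18,0,0, 25,53,-18,0,0, 25,53,-18,0,0, 25,53,-18,0,0, 25,53,-18,0,0, 25,53,-18,0,0, 25,54,-18,0,0]' 120;python3 -m inch '[25,0,0,0,0, 25,0,0,0,0]' 120; python3 - <<'E'
from h import *
s=robot.state();M=Rq(s["tool_rot"]).as_matrix();print(s["tool_pos"],s["qpos"],M.round(3))
cv2.imwrite("pics/w3.png",cv2.resize(robot.get_image("wrist")[150:400,160:480],None,fx=2.4,fy=2.4,interpolation=cv2.INTER_CUBIC))
E
```

```text
time_s: 7.05
tool_pos: [0.5092, 0.1216, 0.2566]
tool_rot: [-0.0, -0.571, 0.821, 0.0]
contact_force: [0.2, -0.8, -0.8]
grip_width: 0.0287
gripper_force: 118.4
time_s: 8.18
tool_pos: [0.4966, -0.3847, 0.2571]
tool_rot: [0.0, -0.571, 0.821, -0.0]
contact_force: [1.0, -0.0, -0.3]
grip_width: 0.0283
gripper_force: 118.6
time_s: 8.43
tool_pos: [0.4968, -0.3826, 0.2569]
tool_rot: [0.0, -0.572, 0.821, 0.001]
contact_force: [-0.5, 0.5, -1.0]
grip_width: 0.0282
gripper_force: 118.9
[ 0.49676165 -0.38262858  0.25688454] [-8.64678366e-01  1.93700003e-01  2.21507488e-01  1.59961451e+00
  3.33166674e-04 -2.08150781e+00] [[-0.347 -0.938 -0.   ]
 [-0.938  0.347  0.001]
 [-0.001  0.001 -1.   ]]
```

View pics/w3.png

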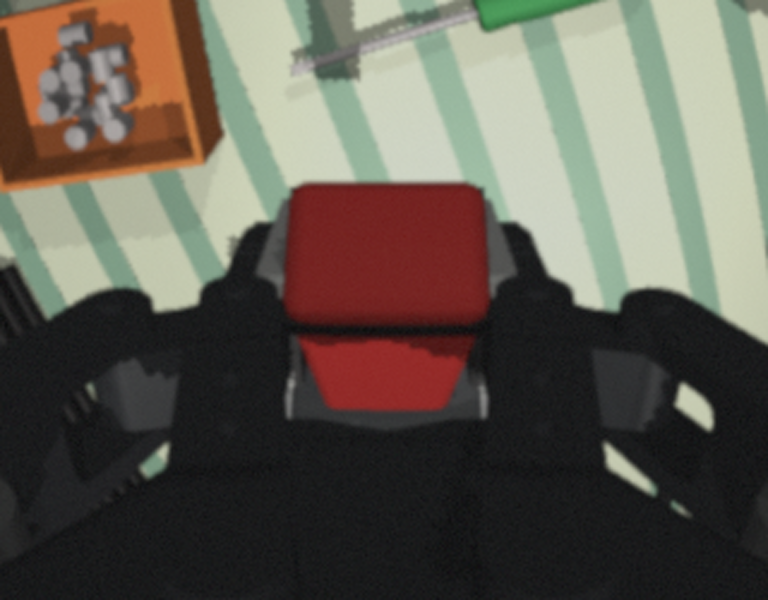

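```bash
python3 -m inch '[25,0,0,45,0, 25,0,0,45,0, 25,0,0,45,0, 25,0,0,0,0, 25,0,0,0,0]' 120; python3 - <<'E'
from h import *
s=robot.state();print(s["tool_pos"])
a=robot.get_image("scene")[200:330,200:360];b=robot.get_image("side")[200:330,320:480]
cv2.imwrite("pics/s3.png",np.hstack([cv2.resize(x,None,fx=2.5,fy=4.5,interpolation=cv2.INTER_CUBIC) for x in(a,b)]))
E
```

```text
time_s: 9.1
tool_pos: [0.4978, -0.3829, 0.1248]
tool_rot: [0.0, -0.573, 0.82, -0.001]
contact_force: [0.5, 0.0, -0.6]
grip_width: 0.0287
gripper_force: 118.9
[ 0.49780609 -0.38287339  0.12481381]
```

View pics/s3.png

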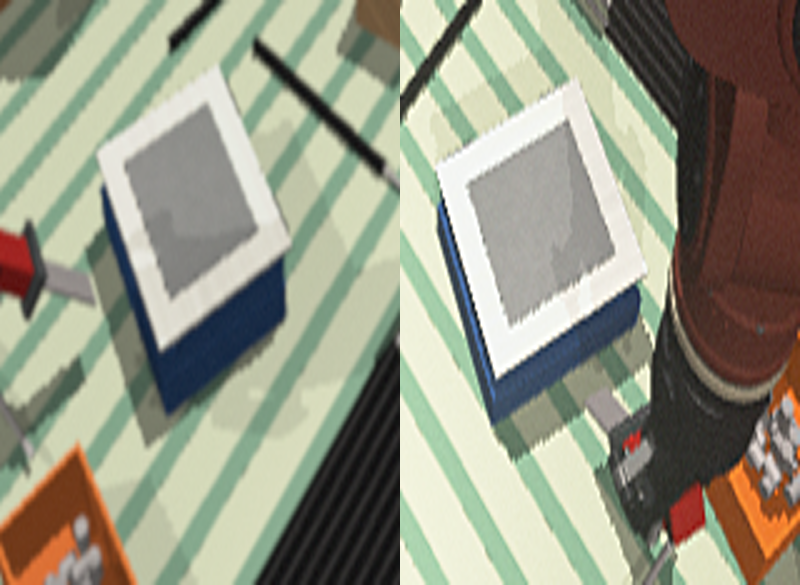

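```bash
cat >> h.py <<'E'
def tri(a,b):
    (o1,d1),(o2,d2)=ray("scene",a),ray("side",b);d1=d1[0];d2=d2[0]
    t=np.linalg.lstsq(np.c_[d1,-d2],o2-o1,rcond=None)[0]
    p,q=o1+t[0]*d1,o2+t[1]*d2;return (p+q)/2,np.linalg.norm(p-q)
E
python3 - <<'E'
from h import *
np.set_printoptions(precision=4,suppress=True)
f=lambda p:(200+p[0]/2.5,200+p[1]/4.5);g=lambda p:(320+(p[0]-400)/2.5,200+p[1]/4.5)
s=robot.state();M=Rq(s["tool_rot"]).as_matrix()
P=[tri(f(a),g(b)) for a,b in [((96,290),(600,396)),((97,152),(435,163)),((220,65),(577,80)),((290,243),(647,277)),((160,348),(495,378))]]
for n,(p,e) in zip("tip A B C D".split(),P): print(n,p,e,"tool",M.T@(p-s["tool_pos"])*1000)
for h,l in((hit("scene",[f(x) for x in((97,152),(220,65),(290,243),(160,348))],.065),1),(hit("side",[g(x) for x in((435,163),(577,80),(647,277),(495,378))],.065),2)):
    print(((h-s["tool_pos"])@M*1000).round(1))
E
```

```text
tip [ 0.537  -0.2918  0.0503] 0.008699668460786326 tool [-99.8198  -4.6361  74.9267]
A [ 0.4795 -0.1722  0.1016] 0.12448117498390557 tool [-192.2161   90.3202   23.1672]
B [ 0.6035 -0.1759  0.1729] 0.02473275132886094 tool [-231.2849  -27.5571  -47.8127]
C [ 0.6616 -0.2146  0.0543] 0.13900805016586806 tool [-215.1355  -95.0138   71.0707]
D [ 0.523  -0.1914 -0.0951] 0.026006481547856328 tool [-189.5552   43.6262  220.0041]
[[-140.9   82.9   59.9]
 [-287.7   83.6   59.6]
 [-285.6  -82.3   60.2]
 [-140.9  -84.    60.5]]
[[-284.1   88.7   59.5]
 [-281.6  -78.6   60.2]
 [-135.4  -78.    60.5]
 [-136.4   89.1   59.8]]
```

```bash
python3 -m inch '[25,0,-2,10,0, 25,-15,0,0,0, 25,-15,0,0,0, 25,-12,0,0,0, 25,-11,0,0,0, 25,0,0,0,0, 25,0,0,0,0]' 120; python3 -m inch '[25,0,0,-4,0, 25,0,0,-4,0, 25,0,0,-4,0, 25,-1,0,-8,0, 25,-1,0,-8,0, 25,0,0,0,0, 25,0,0,0,0]' 120;
```

```text
time_s: 10.07
tool_pos: [0.5171, -0.334, 0.1124]
tool_rot: [-0.0, -0.573, 0.82, -0.0]
contact_force: [-1.1, -0.0, -1.2]
grip_width: 0.0285
gripper_force: 118.9
time_s: 10.95
tool_pos: [0.5179, -0.3317, 0.1404]
tool_rot: [0.0, -0.573, 0.82, 0.0]
contact_force: [-0.2, -1.6, -2.6]
grip_width: 0.0289
gripper_force: 118.8
```

```bash
python3 -m inch '[25,0,0,-6,0, 25,-3,0,-12,0, 25,-4,0,-12,0, 25,-5,0,-12,0, 25,-6,0,-11,0, 25,-7,0,-11,0, 25,-7,0,-10,0, 25,0,0,0,0]' 120; python3 - <<'E'
from h import *
s=robot.state();M=Rq(s["tool_rot"]).as_matrix();print(s["tool_pos"])
im=robot.get_image("scene");cv2.imwrite("pics/e4.png",im)
# predict cover corners at phi and score edge between predicted plate outline
tip0=np.array([.4978,-.3829,.1248]);xc=-M[:,0];yc=M[:,1]
E0=tip0+.139*xc+.003*yc;E0[2]=.060
p=robot.camera_params("scene")
def proj(X):
    c=Rq(p["attitude"]).inv().apply(np.array(X)-p["xyz"]);return c[:,:2]/c[:,2:]*p["K"][0,0]+p["K"][:2,2]
g=cv2.GaussianBlur(cv2.cvtColor(im,cv2.COLOR_BGR2GRAY),(3,3),0).astype(float)
gx,gy=cv2.Sobel(g,cv2.CV_64F,1,0),cv2.Sobel(g,cv2.CV_64F,0,1)
H=E0+.147*xc
for d in range(0,100,4):
    a=np.radians(d);r=-np.cos(a)*xc+[0,0,np.sin(a)];n=np.sin(a)*xc+[0,0,np.cos(a)]
    q=proj([H+.147*r+.005*n+w*yc for w in(-.085,.085)]);t=q[1]-q[0];nn=np.array([-t[1],t[0]])/np.linalg.norm(t)
    L=q[0]+np.linspace(.05,.95,60)[:,None]*t;ix=L.round().astype(int)
    sc=max(abs(np.mean(gx[ix[:,1]+int(o*nn[1]),ix[:,0]+int(o*nn[0])]*nn[0]+gy[ix[:,1]+int(o*nn[1]),ix[:,0]+int(o*nn[0])]*nn[1])) for o in(-1,0,1))
    print(d,round(sc),end="; ")
E
```

```text
time_s: 11.95
tool_pos: [0.5296, -0.3014, 0.2156]
tool_rot: [0.001, -0.573, 0.82, -0.001]
contact_force: [-0.1, -0.6, -1.1]
grip_width: 0.0288
gripper_force: 118.8
[ 0.5296398  -0.30142372  0.21555098]
0 3; 4 3; 8 21; 12 11; 16 29; 20 28; 24 29; 28 56; 32 44; 36 3; 40 175; 44 61; 48 8; 52 16; 56 5; 60 7; 64 56; 68 4; 72 0; 76 5; 80 52; 84 53; 88 7; 92 1; 96 0;
```

The image edge score peaks sharply at 40°, so the cover is following as planned. I'll push on to about 90°.

```bash
python3 -m inch '[25,-8,0,-8,0, 25,-8,0,-8,0, 25,-9,0,-7,0, 25,-9,0,-6,0, 25,-10,0,-5,0, 25,-10,0,-5,0, 25,-11,0,-3,0, 25,-11,0,-3,0, 25,0,0,0,0]' 120; python3 -m inch '[25,-11,0,-1,0, 25,-11,0,-1,0, 25,0,0,0,0, 25,0,0,0,0]' 120; python3 - <<'E'
from h import *
cv2.imwrite("pics/e5.png",np.hstack([cv2.resize(robot.get_image("scene")[130:330,200:400],(400,400)),cv2.resize(robot.get_image("side")[130:330,300:500],(400,400))]))
E
```

```text
time_s: 13.12
tool_pos: [0.5555, -0.2295, 0.2597]
tool_rot: [0.001, -0.573, 0.82, -0.0]
contact_force: [-1.0, 0.1, -1.2]
grip_width: 0.0287
gripper_force: 118.9
time_s: 13.62
tool_pos: [0.5626, -0.2096, 0.2613]
tool_rot: [0.0, -0.573, 0.82, 0.0]
contact_force: [0.1, 0.5, -1.8]
grip_width: 0.0289
gripper_force: 118.9
```

View pics/e5.png

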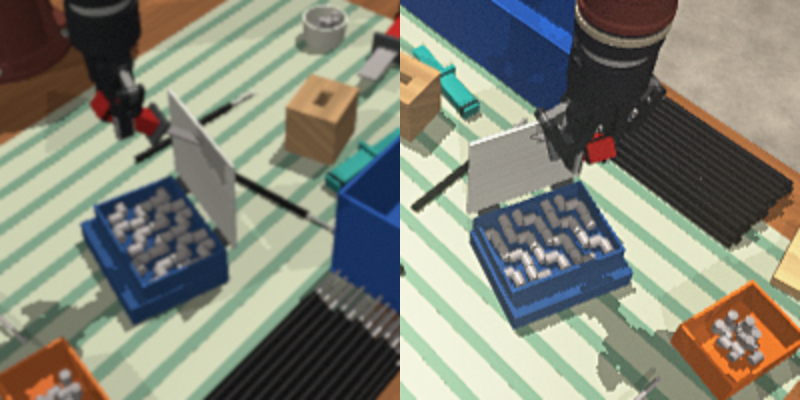

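```bash
python3 -m inch '[25,20,0,0,0, 25,20,0,0,0, 25,20,0,0,0, 25,0,0,-40,0, 25,0,0,-40,0, 25,0,0,0,0]' 120; python3 -m inch '[25,-50,23,0,0, 25,-50,23,0,0, 25,-50,23,0,0, 25,-50,23,0,0, 25,-50,24,0,0, 25,-50,24,0,0, 25,-53,24,0,0, 25,0,0,0,0]' 120;  python3 -m inch '[25,0,0,0,0.186, 25,0,0,0,0.186, 25,0,0,0,0.186, 25,0,0,0,0.186, 25,0,0,0,0.186, 25,0,0,0,0, 25,0,0,0,0]' 120; python3 - <<'E'
from h import *
s=robot.state();M=Rq(s["tool_rot"]).as_matrix()
print(M.T@(np.array([.5092,.1216,.2561])-s["tool_pos"])*1000, M.round(3))
E
```

```text
time_s: 14.48
tool_pos: [0.5421, -0.2681, 0.3449]
tool_rot: [0.001, -0.572, 0.82, -0.003]
contact_force: [-0.1, -0.4, -2.2]
grip_width: 0.0289
gripper_force: 119.0
time_s: 15.48
tool_pos: [0.5087, 0.1245, 0.3404]
tool_rot: [-0.0, -0.574, 0.819, 0.001]
contact_force: [-0.2, -0.2, -1.3]
grip_width: 0.0286
gripper_force: 119.2
time_s: 16.35
tool_pos: [0.5095, 0.121, 0.3408]
tool_rot: [-0.0, -0.146, 0.989, -0.0]
contact_force: [-0.2, -0.4, -1.6]
grip_width: 0.0286
gripper_force: 119.1
[7.83175268e-02 7.04404243e-01 8.47397309e+01] [[-0.958 -0.288 -0.001]
 [-0.288  0.958 -0.   ]
 [ 0.001  0.    -1.   ]]
```

```bash
python3 -m inch '[25,0,1,45,0, 25,0,0,40,0, 25,0,0,0,0, 25,0,0,0,0]' 120; python3 - <<'E'
from h import *
s=robot.state();print(s["tool_pos"])
p=robot.camera_params("scene");M=Rq(s["tool_rot"]).as_matrix()
def proj(X):
    c=Rq(p["attitude"]).inv().apply(np.array(X)-p["xyz"]);return c[:,:2]/c[:,2:]*p["K"][0,0]+p["K"][:2,2]
tip=s["tool_pos"]+M@[-.097,0,.073];q=proj([tip])[0];print("tip px",q)
A=cv2.imread("pics/e2.png");B=robot.get_image("scene");cv2.imwrite("pics/e6.png",B)
u,v=q.round().astype(int)
for w,h in((14,14),(25,20),(35,30)):
    T=A[v-h:v+h,u-w:u+w];S=B[v-h-8:v+h+8,u-w-8:u+w+8]
    r=cv2.matchTemplate(S,T,cv2.TM_CCOEFF_NORMED);_,m,_,l=cv2.minMaxLoc(r);print(m,l[0]-8,l[1]-8,"zero shift",r[8,8])
D=np.abs(A.astype(int)-B).max(2)[v-40:v+40,u-60:u+60];print("diff>60:",(D>60).sum(), np.argwhere(D>60)[:20].tolist())
E
```

```text
time_s: 16.85
tool_pos: [0.5096, 0.1225, 0.2581]
tool_rot: [0.001, -0.145, 0.989, -0.0]
contact_force: [0.2, -0.1, -0.8]
grip_width: 0.0286
gripper_force: 119.1
[0.50962997 0.12246086 0.25806505]
tip px [364.55977268 152.35566418]
0.9892621040344238 0 0 zero shift 0.9892621
0.986600935459137 0 0 zero shift 0.98660094
0.9895843267440796 0 0 zero shift 0.9895843
diff>60: 16 [[7, 37], [8, 37], [8, 38], [9, 38], [10, 39], [11, 40], [15, 44], [15, 45], [16, 44], [16, 45], [18, 25], [18, 26], [22, 35], [23, 36], [25, 41], [28, 35]]
```

```bash
python3 -m inch '[25,0,0,50,0, 25,0,-1,40,0, 25,0,0,12,0, 25,0,0,7,0, 25,0,0,0,0, 25,0,0,0,0]' 120; python3 -m inch '[25,0,0,0,0, 25,-4,0,-4,0, 25,-5,0,-4,0, 25,-6,0,-4,0, 25,-6,0,-4,0, 25,0,0,0,0]' 20; python3 - <<'E'
from h import *
s=robot.state();print(s["tool_pos"],s["contact_force"])
E
```

```text
time_s: 17.65
tool_pos: [0.5087, 0.1215, 0.1484]
tool_rot: [-0.001, -0.144, 0.99, -0.0]
contact_force: [-5.5, -0.8, -3.8]
grip_width: 0.0286
gripper_force: 118.9
time_s: 18.4
tool_pos: [0.5287, 0.1277, 0.1649]
tool_rot: [-0.001, -0.145, 0.989, -0.0]
contact_force: [-8.0, -1.2, -1.4]
grip_width: 0.0289
gripper_force: 117.4
[0.52874387 0.12765768 0.16488475] [-7.97791421 -1.23368118 -1.39557154]
```

```bash
python3 -m inch '[27,0,0,0,0, 27,0,0,0,0]' 20
```

```text
time_s: 18.65
tool_pos: [0.5286, 0.1276, 0.1648]
tool_rot: [-0.001, -0.144, 0.99, -0.0]
contact_force: [-8.2, -0.4, -0.0]
grip_width: 0.0285
gripper_force: 117.4
```

```bash
python3 -m inch '[29.2,0,0,0,0, 29.2,0,0,0,0]' 20;  python3 -m inch '[25,0,0,0,0, 25,0,0,0,0]' 20
```

```text
time_s: 18.9
tool_pos: [0.529, 0.1276, 0.165]
tool_rot: [-0.001, -0.145, 0.99, -0.0]
contact_force: [-7.0, -0.3, -0.2]
grip_width: 0.0296
gripper_force: 53.8
time_s: 19.15
tool_pos: [0.529, 0.1276, 0.165]
tool_rot: [-0.001, -0.145, 0.99, -0.0]
contact_force: [-6.6, -0.5, 0.3]
grip_width: 0.0294
gripper_force: 53.8
```

```bash
python3 -m inch '[30,0,0,0,0, 25,0,0,0,0]' 20;  python3 -m inch '[25,-6,0,-4,0, 25,-7,0,-4,0, 25,-7,0,-4,0, 25,-7,0,-3,0, 25,0,0,0,0]' 20
```

```text
time_s: 19.4
tool_pos: [0.5306, 0.1276, 0.165]
tool_rot: [0.001, -0.144, 0.99, -0.0]
contact_force: [-1.3, -0.0, 2.1]
grip_width: 0.03
gripper_force: 22.2
time_s: 20.02
tool_pos: [0.5562, 0.1355, 0.1785]
tool_rot: [0.0, -0.144, 0.99, 0.0]
contact_force: [-1.1, 0.4, -1.0]
grip_width: 0.0298
gripper_force: 22.0
```

```bash
python3 -m inch '[25,-7,0,-2,0, 25,-7,0,0,0, 25,-7,0,0,0, 25,-7,0,0,0, 25,-7,0,0,0, 25,-5,0,0,0, 25,0,0,0,0]' 20; python3 - <<'E'
from h import *
s=robot.state();p=s["tool_pos"];M=Rq(s["tool_rot"]).as_matrix()
im=robot.get_image("side");cv2.imwrite("pics/s7.png",im);sc=robot.get_image("scene");cv2.imwrite("pics/e7.png",sc)
P=robot.camera_params("scene")
hsv=cv2.cvtColor(sc,cv2.COLOR_BGR2HSV);m=(((hsv[...,0]<8)|(hsv[...,0]>172))&(hsv[...,1]>170)&(hsv[...,2]>60)).astype(np.uint8)
def proj(X):
    c=Rq(P["attitude"]).inv().apply(np.array(X)-P["xyz"]);return c[:,:2]/c[:,2:]*P["K"][0,0]+P["K"][:2,2]
g=p+[0,0,.008]
for a in(-20,0,20):
    ax=M@[np.sin(np.radians(a)),0,-np.cos(np.radians(a))];print(a,proj([g-.042*ax,g,g+.038*ax]).round(1).tolist())
u,v=proj([g])[0].astype(int);w=m[v-45:v+45,u-45:u+45];n,l,st,ce=cv2.connectedComponentsWithStats(w)
for i in range(1,n):
    if st[i,4]>15:
        y,x=np.where(l==i);d=np.linalg.svd(np.c_[x-x.mean(),y-y.mean()],full_matrices=False)[2][0]
        print(st[i]+[u-45,v-45,0,0,0],ce[i]+[u-45,v-45],d)
E
```

```text
time_s: 20.9
tool_pos: [0.5942, 0.1468, 0.1802]
tool_rot: [0.0, -0.144, 0.99, 0.0]
contact_force: [0.5, -1.0, -1.9]
grip_width: 0.0297
gripper_force: 22.3
-20 [[356.1, 161.0], [361.5, 150.9], [366.6, 141.4]]
0 [[360.7, 162.9], [361.5, 150.9], [362.2, 139.6]]
20 [[365.5, 163.3], [361.5, 150.9], [357.7, 139.3]]
[394 136  12  14 118] [400.84745763 142.6440678 ] [-0.30826475  0.95130061]
[358 148   9  20  59] [362.40677966 160.84745763] [-0.34780942  0.93756526]
```

```bash
python3 -m inch '[25,0,0,5,0, 25,0,0,5,0, 25,0,0,5,0, 25,0,0,0,0]' 20;  python3 -m inch '[25,0,0,5,0, 25,0,0,5,0, 25,0,0,5,0, 25,0,0,0,0]' 20
```

```text
time_s: 21.5
tool_pos: [0.5935, 0.1467, 0.1646]
tool_rot: [-0.0, -0.144, 0.99, 0.0]
contact_force: [-0.3, -0.4, -0.5]
grip_width: 0.0299
gripper_force: 22.3
time_s: 22.0
tool_pos: [0.5935, 0.1467, 0.1497]
tool_rot: [-0.0, -0.144, 0.99, 0.0]
contact_force: [-0.1, -0.6, -1.1]
grip_width: 0.0297
gripper_force: 22.3
```

```bash
python3 -m inch '[25,0,0,5,0, 25,0,0,5,0, 25,0,0,5,0, 25,0,0,3,0, 25,0,0,0,0]' 20;  python3 -m inch '[31,0,0,0,0, 34,0,0,0,0, 40,0,0,0,0, 55,0,0,0,0, 55,0,0,0,0]' 20; python3 - <<'E'
from h import *
sc=robot.get_image("scene");cv2.imwrite("pics/e8.png",sc)
E
```

```text
time_s: 22.62
tool_pos: [0.5961, 0.1474, 0.1357]
tool_rot: [0.003, -0.144, 0.99, 0.0]
contact_force: [1.0, 2.3, 15.2]
grip_width: 0.03
gripper_force: 24.6
time_s: 23.25
tool_pos: [0.5937, 0.1467, 0.1322]
tool_rot: [-0.0, -0.144, 0.99, 0.0]
contact_force: [-0.2, -1.3, -0.4]
grip_width: 0.0551
gripper_force: 0.0
```

```bash
python3 -m inch '[55,0,0,-20,0, 55,0,0,-40,0, 55,0,0,-40,0, 55,0,0,-20,0, 85,0,0,0,0, 85,0,0,0,0]' 20; python3 -m inch '[85,50,0,-20,0, 85,50,0,0,0, 85,0,0,0,0, 85,0,0,0,0]'; python3 - <<'E'
from h import *
np.set_printoptions(precision=3,suppress=True)
im=robot.get_image("scene");cv2.imwrite("pics/e9.png",im);sd=robot.get_image("side");cv2.imwrite("pics/s9.png",sd)
for n,B,(u,v),(w,h) in(("scene",im,(361,170),(9,18)),("side",sd,(299,160),(10,20)),("scene",im,(361,158),(8,8)),("side",sd,(299,148),(8,8))):
    A=cv2.imread(f"pics/{n}0.png");T=A[v-h:v+h,u-w:u+w];S=B[v-h-10:v+h+10,u-w-10:u+w+10]
    r=cv2.matchTemplate(S,T,cv2.TM_CCOEFF_NORMED);_,m,_,l=cv2.minMaxLoc(r);print(n,round(m,3),l[0]-10,l[1]-10,r[10,10].round(3))
# cover angle: silhouette score of the lip edge, both cameras
xc=np.array([.344,.939,0]);yc=np.array([-.939,.344,0])
E0=np.array([.4978,-.3829,0])+.139*xc+.003*yc;E0[2]=.06;H=E0+.147*xc
for n,I in(("scene",im),("side",sd)):
    P=robot.camera_params(n)
    def proj(X):
        c=Rq(P["attitude"]).inv().apply(np.array(X)-P["xyz"]);return c[:,:2]/c[:,2:]*P["K"][0,0]+P["K"][:2,2]
    g=cv2.GaussianBlur(cv2.cvtColor(I,cv2.COLOR_BGR2GRAY),(3,3),0).astype(float)
    gx,gy=cv2.Sobel(g,cv2.CV_64F,1,0),cv2.Sobel(g,cv2.CV_64F,0,1);o=[]
    for d in range(56,104,3):
        a=np.radians(d);r=-np.cos(a)*xc+[0,0,np.sin(a)];k=np.sin(a)*xc+[0,0,np.cos(a)]
        q=proj([H+.147*r+.0025*k+w*yc for w in(-.085,.085)]);t=q[1]-q[0];nn=np.array([-t[1],t[0]])/np.linalg.norm(t)
        L=q[0]+np.linspace(.1,.9,60)[:,None]*t
        f=lambda G,e:cv2.remap(G,(L[:,0]+e*nn[0]).astype(np.float32)[None],(L[:,1]+e*nn[1]).astype(np.float32)[None],1)
        o.append((d,int(max(abs((f(gx,e)*nn[0]+f(gy,e)*nn[1]).mean()) for e in(-1,0,1)))))
    print(n,o)
E
```

```text
time_s: 24.05
tool_pos: [0.5936, 0.1467, 0.2518]
tool_rot: [-0.0, -0.144, 0.99, 0.0]
contact_force: [0.2, 0.3, 0.3]
grip_width: 0.0847
gripper_force: 0.0
time_s: 24.55
tool_pos: [0.4981, 0.1182, 0.2718]
tool_rot: [-0.0, -0.144, 0.99, 0.0]
contact_force: [-0.8, -0.1, 0.7]
grip_width: 0.0851
gripper_force: 0.0
scene 0.929 1 0 0.916
side 0.672 1 0 0.645
scene 0.86 1 0 0.858
side 0.555 1 0 0.518
scene [(56, 15), (59, 9), (62, 10), (65, 23), (68, 30), (71, 27), (74, 13), (77, 28), (80, 26), (83, 13), (86, 79), (89, 206), (92, 64), (95, 6), (98, 3), (101, 4)]
side [(56, 165), (59, 22), (62, 31), (65, 26), (68, 2), (71, 2), (74, 8), (77, 7), (80, 5), (83, 6), (86, 138), (89, 226), (92, 252), (95, 10), (98, 19), (101, 40)]
```

```bash
python3 -c "
from cell import robot
print(robot.finish_job())"
```

```text
the job is handed in; nothing more can be done
None
```

I levered the cover open with the opener's blade and it stands by itself at about 90°; the opener is back in its holder, within about 1 pixel of its starting place in both camera views, and I handed the job in after about 25 s. No verdict came back. The larger red tool and the turquoise one, which are not on your list, stood upright in the first pictures and were lying flat later; I think they fell on their own, but I did not confirm it.

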